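# Refit the cover and spinner of an ice-melt spreader

### The arm

A 7-joint arm with a two-finger parallel gripper is mounted at the origin on the work surface. World frame = base frame: x ahead of the robot, y to its left, z up, the work surface at z = 0. Lengths are in m, angles in rad, forces in N, time in s.
With the tool pointing down it reaches from about 0.425 to 0.875 m from the base axis. Payload 4.7 kg.
Tool frame: the origin (TCP) lies where the fingers leave the gripper's body, on its centre line; the fingertips stand 70 mm ahead of it and the grasp point (between the pads) lies 51 mm ahead of it; z points along the fingers, y is the line along which they close (so a half turn about z gives the same grasp; the last joint's range is limited). The gripper opens to 87 mm and grips with 3 to 60 N. Pads are 19 mm wide; open, the fingers measure 117 mm over their backs; the gripper's body (75 mm by 190 mm) begins 51 mm behind the grasp point.
Start: joints at [0.014, 0.321, -0.07, 1.45, 0.023, 1.371, -0.057], TCP at [0.65, -0, 0.292] pointing down, gripper open.
Joint ranges: [-2.86, 2.86], [-0.3, 2.09], [-1.38, 1.24], [0.06, 2.45], [-1.56, 4.7], [0.09, 2.05], [-2.69, 2.69]. Speed limits (rad/s): [2.57, 2.57, 3.14, 3.14, 3.14, 3.14, 3.14].

### API

Orientations are given as a rotation vector (axis times angle).
In Python, from bench import get_state, get_image, get_calibration, close_job gives the robot as it stands.
- The arm moves only by the tool send_rows, never from a script. Its argument "rows" is a list of rows, each an object of numbers: "hand": the finger opening in mm, from 0 to 87; "x", "y", "z": the shift along the world's x, y, z in mm; "roll": the turn about the world's z in degrees. A call has 1 to 10 rows; each row shifts and turns the commanded pose from where the row before left it; what a row does not reach is not made up. A row lasts 1/10 s, in which the tool goes at most 50 mm and 8.59 degrees, less where a joint would pass 70% of its speed; a pose out of reach is approached as far as the arm can. A call is refused whole if a number of a shift passes 50 or a number of a turn 8.59, either way. A call with a gripper value outside its range is refused whole. The fingers move at their own pace and stop on an object; "force" is the grip in N (left out, the last holds). Time passes only in rows, so rows that do not move let the fingers close. It gives the time, the measured TCP pose, the force, the opening and the grip force at its end, in the units of the state.
- get_state(): the state, without advancing time (a new reading comes with each control period).
- get_image(name): name is "scene" or "side" or "wrist"; returns the picture (384x512x3 uint8, blue, green, red); there is no depth.
- get_calibration(name): a dict with "mtx" (3x3 intrinsics, pixels), "D" ([k1, k2, p1, p2, k3] as OpenCV has them; the pictures are not rectified), "world_from_camera" (4x4, takes a point from camera to world coordinates). Camera axes: x right, y down, z forward; pixel columns grow to the right and rows downward; lengths in m; the calibration is good to about 2 mm. A picture is of the moment at which its call begins: read the wrist's pose just before it. get_calibration takes no time and is no camera call; for the wrist camera it gives the pose at the moment of the call.
- close_job(): hands the job in; it is judged then, once.
The state is a dict: "time": time; "joint_positions": joint angles; "qd": joint speeds; "joint_torque": joint torques, N m; "position": TCP position; "tool_rot": TCP orientation; "ft_force": force on the tool from outside, world axes, zero at the start; "torque": the same for the moment, N m; "grip_width": opening from 0.0 (shut) to 1.0 (fully open); "grip_force": force on a finger pad.
Only numpy, scipy, OpenCV 4.12 (cv2) and the standard library are available. Lean on these libraries where they do the work, as an engineer would, in place of code of your own. Each camera call takes 0.05 s, during which the arm holds its last target. There are 200 camera calls.

### The job

On the mudroom bench, lower the aluminium cover plate over the two pins of the grey spreader gearbox until it lies flush, then let go of it. Then take the orange spinner from its wooden stand, put its splined stem down through the cover's collar, turn it until the splines mesh with the brass drive below, and push it fully home against the spring until the disc sits down on the collar. Finish still holding the spinner pressed home (the spring lifts it if you let go), and leave the dish, flashlight, ice scraper and shoehorn where they are.

Things in the scene. Friction and masses are not known exactly. Their poses are not given: they have to be found in the camera images.
- gearbox: Grey gearbox fixed to the bench, 100 (its x) x 140 (y) x 50 mm high, small feet, axle stub 35 mm out at +y. Origin: centre of its underside, z up. Two steel pins, 8 mm thick with conical tips, stand 14 mm above its top at y = +45 and -45 mm (x = 0). A 44 mm square well in the middle of its top holds the brass drive, flush with the top.
- gearbox_top (a point): Centre of the gearbox's top face, 50 mm above its origin, same axes; also the middle between the pins.
- drive_socket (a point): Centre of the brass drive's upper face, flush with the gearbox top, on the gearbox's middle; turns with the drive. Four brass blocks leave a cross of two slots 12 mm wide, 35 mm long, along this frame's x and y axes, 14 mm deep down to the sprung seat.
- drive (a joint): Angle of the brass drive about the vertical relative to the gearbox, rad, counterclockwise from above; at 0 its slots lie along the gearbox's x and y. Starts within 0.75 either way. Stiff: it takes 0.35 N m to turn, so turn the stem to suit it (the cross repeats every quarter turn).
- spring_seat (a joint): How far the sprung seat under the drive is pushed down, m. 0 when free (14 mm below the drive's face), 0.008 when the spinner is home. The spring pushes up with 3.2 N at 0 and 9.6 N at 0.008 m.
- cover: Loose aluminium plate, some 170 g, 60 (its x) x 120 (y) x 6 mm, flat on the bench at the start. Origin: centre of its underside, z up. Pin holes 10.5 mm wide at y = +45, -45 mm; a half turn makes no difference. On its middle a round collar, 46 mm outside, top 30 mm above the origin, 34 mm bore right through. Grip the collar from above across the plate's short x axis, clear of the pins.
- spinner: Loose, some 120 g, any yaw. Origin: centre of the stem's lower end, z up. Stem: steel cross, ribs 8 mm thick, 26 mm across, along x and y, round-nosed. Orange disc, 100 mm wide, at 52 to 56 mm, with diagonal fins up to 66 mm. Black knob to grip: 26 mm square, faces square to x and y, 56 to 100 mm. Origin is level with the gearbox top when standing on the drive's face, 22 mm below it when home.
- stand: Wooden block fixed to the bench, 70 x 70 x 58 mm high, with a 37 mm round hole down its middle. Origin: centre of its underside. The spinner's disc rests on its top with the stem in the hole, spinner origin 6 mm above the bench.
- key_dish: Green ceramic key dish, 110 mm wide, 28 mm high. Origin: centre of its underside. Leave alone.
- flashlight: Aluminium flashlight lying on the bench, 135 mm long (its x), 36 mm thick. Origin: under its middle. Leave alone.
- ice_scraper: Blue plastic ice scraper lying flat, about 190 mm long (its x), 100 mm wide at the blade. Leave alone.
- shoehorn: Steel shoehorn lying flat, about 170 mm long (its x), 42 mm wide. Leave alone.
Things that resemble listed ones, but are neither listed nor needed, are in the scene too. Leave any green or white look-alike of the spinner alone.

How it is judged:
By the outcome, as a careful person would: the job done as asked, in the order asked, and still so for the second after the job is handed in, while the arm keeps its last pose, push and grip.
It also fails if it takes over 54 s, if anything falls off the work surface, if the arm or the gripper's body presses on something with over 40 N, if the wrist force passes 120 N, or if a joint passes its speed limit or range.

## Working session

There is one attempt and no reset: what is moved stays moved. The work goes in short steps, Python scripts to look and compute and a tool call to move; the robot and the scene stay as the last step left them, time stands still between calls to the robot, and variables do not carry over. Pictures are saved under pics/ and viewed, at most 10 in all, crops included, and the job is handed in when it is done.

Besides the shell and the picture viewer there is one more tool, called after "Call:" by a JSON object that holds its "method" and its "body". send_rows: Moves the arm, as the interface text tells. Its arguments: {"type":"object","properties":{"rows":{"type":"array","items":{"type":"object","properties":{"hand":{"type":"number"},"x":{"type":"number"},"y":{"type":"number"},"z":{"type":"number"},"roll":{"type":"number"}}}},"force":{"type":"number"}},"required":["rows"]}

```bash
mkdir -p pics; ls; cat > h.py <<'E'
import numpy as np, cv2
from bench import *
def ray(cal,uv):
    p=cv2.undistortPoints(np.array(uv,float).reshape(-1,1,2),np.array(cal["mtx"],float),np.array(cal["D"],float)).reshape(-1,2)
    T=np.array(cal["world_from_camera"]); d=np.c_[p,np.ones(len(p))]@T[:3,:3].T
    return T[:3,3],d
def plane(cal,uv,z):
    o,d=ray(cal,uv); return o+d*((z-o[2])/d[:,2])[:,None]
def proj(cal,X):
    T=np.linalg.inv(np.array(cal["world_from_camera"]))
    r,_=cv2.Rodrigues(T[:3,:3]); return cv2.projectPoints(np.array(X,float).reshape(-1,1,3),r,T[:3,3],np.array(cal["mtx"],float),np.array(cal["D"],float))[0].reshape(-1,2)
E
python3 - <<'E'
from h import *
a=get_image("scene");b=get_image("side")
cv2.imwrite("pics/scene.png",a);cv2.imwrite("pics/side.png",b)
cv2.imwrite("pics/v1.png",cv2.resize(a,(800,600),interpolation=cv2.INTER_CUBIC))
cv2.imwrite("pics/v2.png",cv2.resize(b,(800,600),interpolation=cv2.INTER_CUBIC))
s=get_state();print(s["time"],s["position"],s["tool_rot"])
for n in("scene","side","wrist"):
  c=get_calibration(n);print(n,np.round(c["world_from_camera"],3).tolist(),np.round(c["mtx"],1).tolist())
E
```

```text
pics
0.1 [ 6.4963151e-01 -4.6167167e-05  2.9129620e-01] [-2.22065367e+00 -2.22066765e+00  1.93750966e-03]
scene [[0.784, 0.502, -0.364, 1.064], [0.621, -0.647, 0.443, -0.573], [-0.013, -0.573, -0.819, 1.167], [0.0, 0.0, 0.0, 1.0]] [[388.9, 0.0, 250.9], [0.0, 388.9, 184.0], [0.0, 0.0, 1.0]]
side [[-0.94, -0.248, 0.236, 0.234], [-0.342, 0.646, -0.683, 0.937], [0.017, -0.722, -0.691, 1.015], [0.0, 0.0, 0.0, 1.0]] [[423.9, 0.0, 254.6], [0.0, 423.9, 188.0], [0.0, 0.0, 1.0]]
wrist [[1.0, 0.002, -0.002, 0.65], [0.002, -0.962, -0.273, 0.076], [-0.003, 0.273, -0.962, 0.383], [0.0, 0.0, 0.0, 1.0]] [[343.3, 0.0, 257.6], [0.0, 343.3, 189.0], [0.0, 0.0, 1.0]]
```

View pics/v1.png

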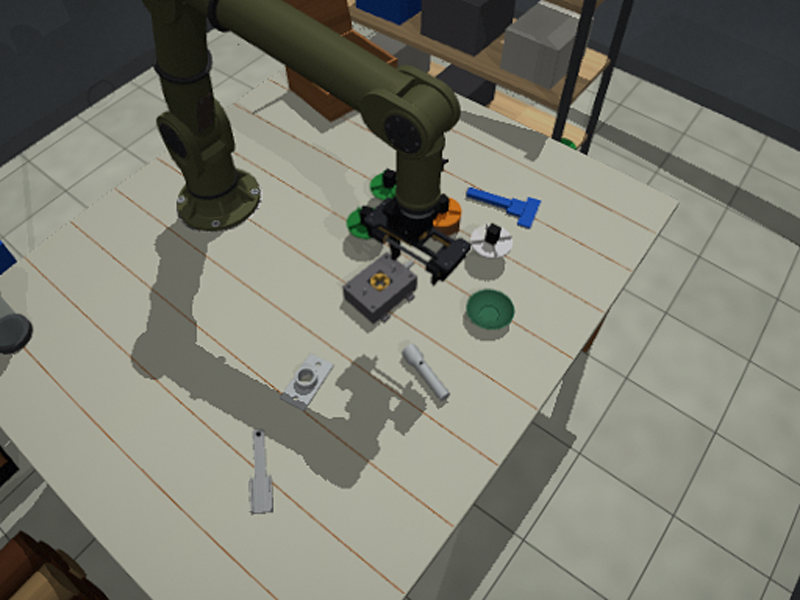

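View pics/v2.png

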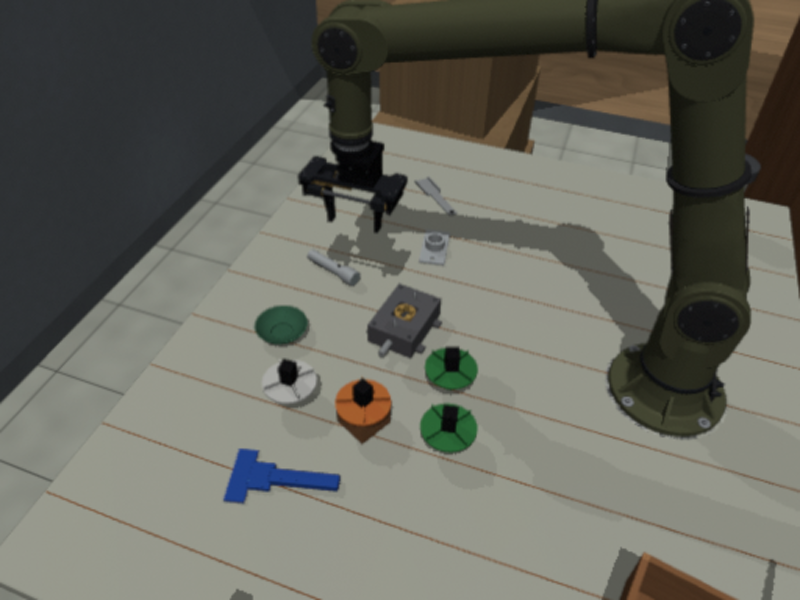

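Scene view (800 px): gearbox (380,288), cover (306,378), orange spinner (447,212), half hidden by the gripper. Look-alikes are green (382,185) and (360,222), and white (492,240). Side view: orange (363,400) on its stand, gearbox (405,312), cover (434,243). The only orange one is the one meant.

```bash
python3 - <<'E'
from h import *
sc,sd=get_calibration("scene"),get_calibration("side")
k=512/800
for n,u,v,z in(("gear",(380,282),(405,311),.05),("collar",(306,373),(435,239),.03),("disc",(447,212),(363,402),.06)):
  print(n,plane(sc,np.array(u)*k,z).round(3),plane(sd,np.array(v)*k,z).round(3))
b=cv2.imread("pics/side.png");h=cv2.cvtColor(b,cv2.COLOR_BGR2HSV)
w=get_image("wrist");cv2.imwrite("pics/w0.png",w)
cv2.imwrite("pics/v3.png",np.hstack([cv2.resize(w,(512,384)),cv2.resize(b[215:300,190:270],(288,384)[:2],interpolation=cv2.INTER_CUBIC)]))
E
```

```text
gear [[0.536 0.026 0.05 ]] [[0.532 0.028 0.05 ]]
collar [[ 0.551 -0.24   0.03 ]] [[ 0.552 -0.242  0.03 ]]
disc [[0.538 0.284 0.06 ]] [[0.522 0.279 0.06 ]]
```

View pics/v3.png

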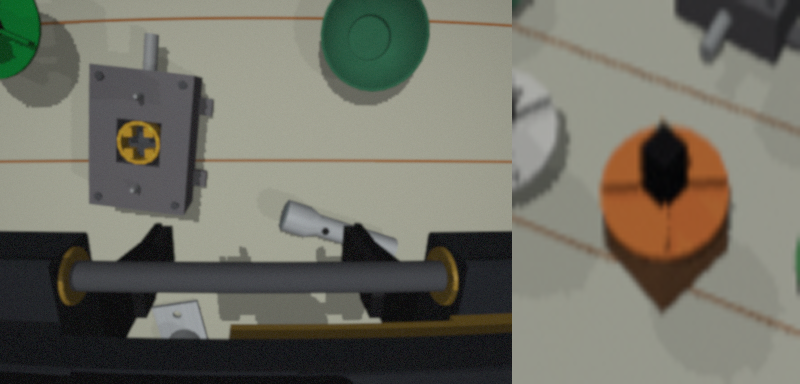

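Wrist view: gearbox drive (139,142), pins (138,97) and (135,190), cover at the bottom edge (180,320). The crop confirms the orange disc with its black knob on the wooden stand. Next I'll take close views of all three from above.

Call:
{"method": "send_rows", "body": {"rows": [{"x": -40,"y": -8},{"x": -40,"y": -7},{"x": -30,"y": -5},{},{}]}}

```text
schema error: expected keys hand, x, y, z, roll
```

```bash
cat > snap.py <<'E'
import sys,pickle
from h import *
n=sys.argv[1]; c=get_calibration("wrist"); s=get_state(); w=get_image("wrist")
cv2.imwrite(f"pics/{n}.png",w); pickle.dump((c,s),open(n+".pkl","wb")); print(s["time"],s["position"].round(4),s["tool_rot"].round(3),s["ft_force"].round(2))
E
python3 snap.py g
```

```text
0.15 [ 0.6497 -0.      0.2914] [-2.221e+00 -2.221e+00  2.000e-03] [ 0.27 -0.04 -1.41]
```

Call:
{"method": "send_rows", "body": {"rows": [{"y": 45},{"y": 50},{"y": 50},{"y": 50},{"y": 50},{},{}]}}

```text
schema error: expected keys hand, x, y, z, roll
```

```bash
python3 snap.py s
```

```text
0.2 [0.6498 0.     0.2916] [-2.221e+00 -2.221e+00  1.000e-03] [-0.56 -0.35 -0.49]
```

Call:
{"method": "send_rows", "body": {"rows": [{"y": -50},{"y": -50},{"y": -50},{"y": -50},{"y": -50},{"y": -50},{"y": -50},{"y": -50},{"y": -50},{"x": 10,"y": -50}]}}

```text
schema error: expected keys hand, x, y, z, roll
```

Call:
{"method": "send_rows", "body": {"rows": [{"y": -15},{},{}]}}

```text
schema error: expected keys hand, x, y, z, roll
```

```bash
python3 snap.py c; python3 - <<'E'
import cv2,numpy as np
cv2.imwrite("pics/v4.png",np.vstack([np.hstack([cv2.resize(cv2.imread(f"pics/{n}.png")[:240,100:400],(400,320)) for n in "gs"]),cv2.copyMakeBorder(cv2.resize(cv2.imread("pics/c.png")[:210,100:400],(400,280)),0,0,0,400,0)]))
E
```

```text
0.25 [ 0.6498 -0.      0.2917] [-2.221e+00 -2.221e+00  1.000e-03] [-0.54  0.05  0.22]
```

View pics/v4.png

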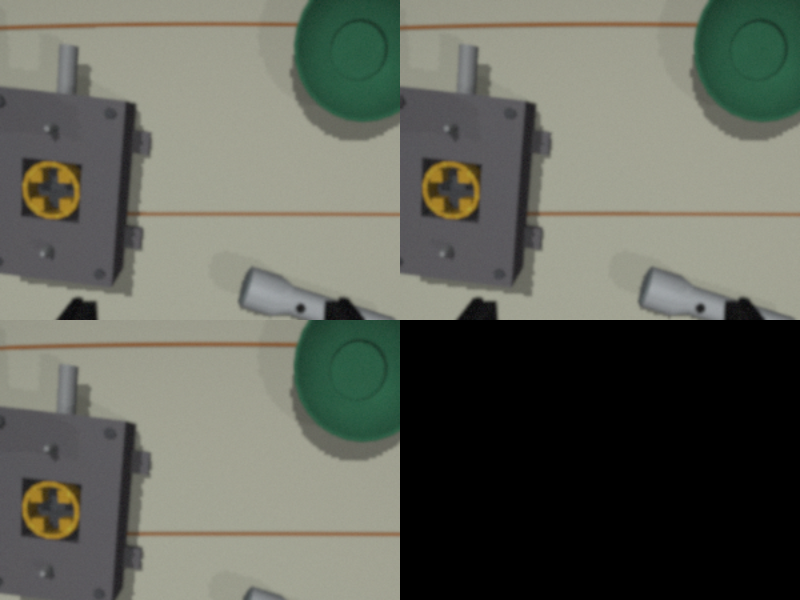

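All five keys are needed, so none of those moves ran and the three crops show the same spot: drive at about (51,190) in the crop. I'll resend with full rows.

Call:
{"method": "send_rows", "body": {"rows": [{"hand": 87,"x": -40,"y": -8,"z": 0,"roll": 0},{"hand": 87,"x": -40,"y": -7,"z": 0,"roll": 0},{"hand": 87,"x": -30,"y": -5,"z": 0,"roll": 0},{"hand": 87,"x": 0,"y": 0,"z": 0,"roll": 0},{"hand": 87,"x": 0,"y": 0,"z": 0,"roll": 0}]}}

```text
time: 0.8
position: [0.54, -0.0201, 0.2929]
tool_rot: [2.221, 2.22, 0.002]
ft_force: [0.5, 0.5, 0.1]
grip_width: 0.997
grip_force: 0.0
```

```bash
python3 snap.py g
```

```text
0.8 [ 0.54   -0.0201  0.2929] [2.221e+00 2.220e+00 2.000e-03] [0.49 0.5  0.14]
```

Call:
{"method": "send_rows", "body": {"rows": [{"hand": 87,"x": 0,"y": 45,"z": 0,"roll": 0},{"hand": 87,"x": 0,"y": 50,"z": 0,"roll": 0},{"hand": 87,"x": 0,"y": 50,"z": 0,"roll": 0},{"hand": 87,"x": 0,"y": 50,"z": 0,"roll": 0},{"hand": 87,"x": 0,"y": 50,"z": 0,"roll": 0},{"hand": 87,"x": 0,"y": 0,"z": 0,"roll": 0},{"hand": 87,"x": 0,"y": 0,"z": 0,"roll": 0},{"hand": 87,"x": 0,"y": 0,"z": 0,"roll": 0}]}}

```text
time: 1.65
position: [0.5409, 0.2241, 0.2918]
tool_rot: [2.223, 2.22, -0.001]
ft_force: [-0.2, -0.4, -0.2]
grip_width: 1.001
grip_force: 0.0
```

```bash
python3 snap.py s
```

```text
1.65 [0.5409 0.2241 0.2918] [ 2.223e+00  2.220e+00 -1.000e-03] [-0.15 -0.44 -0.19]
```

Call:
{"method": "send_rows", "body": {"rows": [{"hand": 87,"x": 0,"y": -50,"z": 0,"roll": 0},{"hand": 87,"x": 0,"y": -50,"z": 0,"roll": 0},{"hand": 87,"x": 0,"y": -50,"z": 0,"roll": 0},{"hand": 87,"x": 0,"y": -50,"z": 0,"roll": 0},{"hand": 87,"x": 0,"y": -50,"z": 0,"roll": 0},{"hand": 87,"x": 0,"y": -50,"z": 0,"roll": 0},{"hand": 87,"x": 0,"y": -50,"z": 0,"roll": 0},{"hand": 87,"x": 0,"y": -50,"z": 0,"roll": 0},{"hand": 87,"x": 0,"y": -50,"z": 0,"roll": 0},{"hand": 87,"x": 10,"y": -50,"z": 0,"roll": 0}]}}

```text
time: 2.7
position: [0.5478, -0.2785, 0.2931]
tool_rot: [2.225, 2.216, -0.001]
ft_force: [0.7, 0.3, 0.3]
grip_width: 0.999
grip_force: 0.0
```

Call:
{"method": "send_rows", "body": {"rows": [{"hand": 87,"x": 0,"y": -15,"z": 0,"roll": 0},{"hand": 87,"x": 0,"y": 0,"z": 0,"roll": 0},{"hand": 87,"x": 0,"y": 0,"z": 0,"roll": 0}]}}

```text
time: 3.0
position: [0.5496, -0.2885, 0.2921]
tool_rot: [-2.221, -2.22, -0.001]
ft_force: [-0.4, 0.0, -0.9]
grip_width: 1.002
grip_force: 0.0
```

```bash
python3 snap.py c; python3 - <<'E'
import cv2,numpy as np
cv2.imwrite("pics/v5.png",np.vstack([np.hstack([cv2.resize(cv2.imread(f"pics/{n}.png")[:225,100:400],(400,300)) for n in p]) for p in ("gs","cc")]))
E
```

```text
3.0 [ 0.5496 -0.2885  0.2921] [-2.221e+00 -2.220e+00 -1.000e-03] [-0.4   0.04 -0.92]
```

View pics/v5.png

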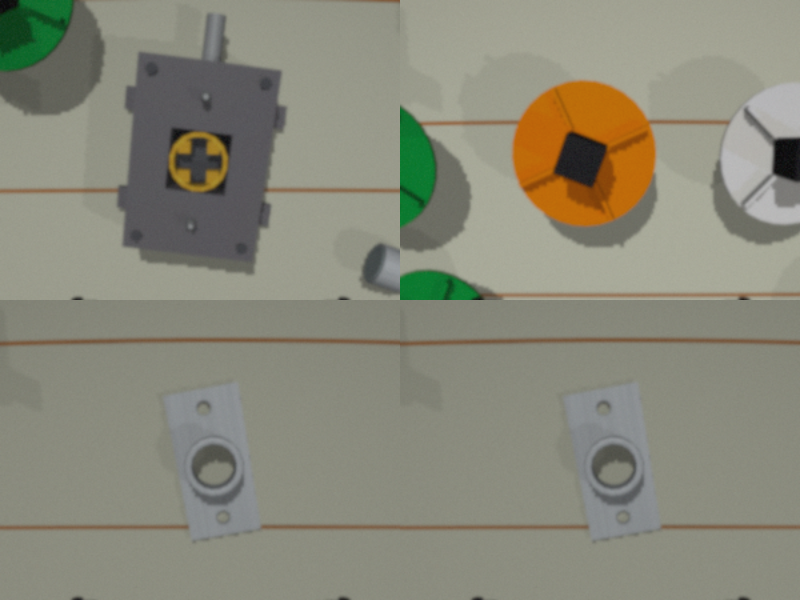

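The gearbox, orange spinner and cover are all cleanly in view. In the crop the drive is at (198,161), the knob at (582,160) and the collar at (215,466). Now I'll measure them to subpixel.

```bash
cat > meas.py <<'E'
import pickle
from h import *
def load(n): return cv2.imread(f"pics/{n}.png"),*pickle.load(open(n+".pkl","rb"))
def big(m,near=None):
    cs,_=cv2.findContours(m.astype(np.uint8),cv2.RETR_EXTERNAL,cv2.CHAIN_APPROX_NONE)
    if near is not None: cs=[c for c in cs if cv2.pointPolygonTest(c,near,True)>-3]
    return max(cs,key=cv2.contourArea)
def rect(c,cal,z):
    P=plane(cal,c.reshape(-1,2),z); r=cv2.minAreaRect((P[:,:2]*1000).astype(np.float32)); return P,r
E
python3 - <<'E'
from meas import *
# gearbox
w,cal,s=load("g");h=cv2.cvtColor(w,cv2.COLOR_BGR2HSV)
br=((h[...,0]>15)&(h[...,0]<32)&(h[...,1]>140)).astype(np.uint8); br[:,:200]=0;br[:,300:]=0;br[:90]=0;br[150:]=0
ys,xs=np.nonzero(br); P=plane(cal,np.c_[xs,ys],.05)
(cx,cy),r=cv2.minEnclosingCircle((P[:,:2]*1000).astype(np.float32)); d=P[:,:2]*1000-[cx,cy]
R=np.hypot(*d.T);m=(R<.85*r)&(R>.35*r); a=np.arctan2(d[m,1],d[m,0]); ph=np.angle(np.exp(4j*a).sum())/4
print("drive centre",cx,cy,"r",r,"block angle",np.degrees(ph),"slot",np.degrees(ph)-45, abs(np.exp(4j*a).mean()))
print("pins base/tips z.064",plane(cal,[[254.5,73.5],[244,169.5]],.064).round(4).tolist())
g=w.astype(int);gray=(np.abs(g[...,0]-g[...,2])<22)&(g.mean(2)<125)&(g.mean(2)>60)
L=w[40:205,180:315]; print(w[130,215],w[60,215],w[130,190])
# spinner
w,cal,s=load("s");h=cv2.cvtColor(w,cv2.COLOR_BGR2HSV)
om=(h[...,0]<18)&(h[...,1]>150)&(h[...,2]>60); om[:,:180]=0;om[:,300:]=0
c=cv2.convexHull(big(om)); P=plane(cal,c.reshape(-1,2),.062)
print("disc",cv2.minEnclosingCircle((P[:,:2]*1000).astype(np.float32)),cv2.fitEllipse((P[:,:2]*1000).astype(np.float32)))
km=(w.max(2)<60)&(cv2.drawContours(np.zeros(w.shape[:2],np.uint8),[c],-1,1,-1)>0)
c=big(km); P,r=rect(c,cal,.106); print("knob",r, cv2.boundingRect(c))
# cover
w,cal,s=load("c");print(w[100,230],w[90,180],w[110,245])
cv2.imwrite("pics/tmpc.png",w)
E
```

```text
drive centre 531.3297729492188 28.768932342529297 r 22.95294189453125 block angle 43.184178629669354 slot -1.8158213703306458 0.28760729115276806
pins base/tips z.064 [[0.5371, 0.0719, 0.064], [0.527, -0.0161, 0.064]]
[91 88 89] [91 89 90] [133 147 147]
disc ((521.7737426757812, 277.995361328125), 49.82825469970703) ((521.921875, 277.7010192871094), (98.56172180175781, 98.91324615478516), 32.33359909057617)
knob ((522.4201049804688, 278.65032958984375), (25.817729949951172, 23.785043716430664), 68.71784973144531) (217, 100, 37, 40)
[133 131 127] [125 138 137] [143 140 137]
```

```bash
python3 - <<'E'
from meas import *
w,cal,s=load("g"); G=w.mean(2)
c=[]
for u,v in((152,68),(266,84),(241,247),(136,236)):
    u,v=u/1.3333+100,v/1.3333; u0,v0=int(u)-8,int(v)-8
    p=cv2.GaussianBlur(G[v0:v0+17,u0:u0+17],(0,0),1); wt=np.clip(np.median(p)-8-p,0,None)
    yy,xx=np.mgrid[:17,:17]; wt[np.hypot(xx-8,yy-8)>6]=0
    c.append((u0+(wt*xx).sum()/wt.sum(),v0+(wt*yy).sum()/wt.sum()))
P=plane(cal,c,.05)*1000;print(np.round(c,1).tolist(),P[:,:2].round(1).tolist(),"mean",P.mean(0))
for a,b in((3,0),(2,1)): d=P[b]-P[a];print(np.linalg.norm(d),"yaw",np.degrees(np.arctan2(-d[0],d[1])))
for a,b in((0,1),(3,2)): d=P[b]-P[a];print(np.linalg.norm(d),"yaw",np.degrees(np.arctan2(d[1],d[0])))
# gearbox top silhouette via Canny-free gray mask
# pins: bright
p=[]
for u,v in((254.5,73.5),(244,169.5)):
    u0,v0=int(u)-8,int(v)-8;q=G[v0:v0+17,u0:u0+17];wt=np.clip(q-np.median(q)-25,0,None);yy,xx=np.mgrid[:17,:17]
    p.append((u0+(wt*xx).sum()/wt.sum(),v0+(wt*yy).sum()/wt.sum()))
P=plane(cal,p,.062)*1000;print("pins",np.round(p,1).tolist(),P.round(1).tolist(),P.mean(0).round(1),np.linalg.norm(P[0]-P[1]),np.degrees(np.arctan2(-(P[0]-P[1])[0],(P[0]-P[1])[1])))
w,cal,s=load("c");b=cv2.GaussianBlur(w,(3,3),0).astype(int);m=((b[...,0]-b[...,2])>-2); m[:40]=0;m[195:]=0;m[:,:200]=0;m[:,320:]=0
m=cv2.morphologyEx(m.astype(np.uint8),cv2.MORPH_OPEN,np.ones((3,3)))
c=big(m);P,r=rect(c,cal,.006);print("cover",r)
p=[(253,81),(266.5,162.8)];P=plane(cal,p,.006)*1000;print("holes",P.round(1).tolist(),P.mean(0),np.linalg.norm(P[0]-P[1]),np.degrees(np.arctan2(-(P[0]-P[1])[0],(P[0]-P[1])[1])))
print("collar",plane(cal,[(261,124.3)],.03)*1000)
E
```

```text
[[213.6, 52.0], [298.8, 62.9], [280.5, 185.8], [202.0, 176.4]] [[499.3, 91.8], [578.1, 82.2], [563.2, -36.0], [484.1, -26.3]] mean [531.18145531  27.92767461  50.        ]
119.081463961077 yaw -7.366580421595002
119.19086458871945 yaw -7.195205647672132
79.3568235070345 yaw -6.927793967756935
79.71256322644022 yaw -7.008005837300895
pins [[254.0, 72.0], [242.4, 169.3]] [[536.6, 73.3, 62.0], [525.3, -16.3, 62.0]] [531.   28.5  62. ] 90.24316492864783 -7.201942872772229
cover ((551.5885620117188, -244.91488647460938), (59.743431091308594, 120.20756530761719), 10.317577362060547)
holes [[544.1, -200.8, 6.0], [559.1, -289.1, 6.0]] [ 551.60900179 -244.94617647    6.        ] 89.51350687194213 9.6003119213135
collar [[ 552.54926194 -244.2219161    30.        ]]
```

Everything agrees with the given sizes:

| Item | x (mm) | y (mm) | Yaw (°) | Size check |
|---|---|---|---|---|
| Gearbox | 531 | 28.3 | −7.1 | pins 90 mm apart |
| Drive slots | – | – | −1.8 | – |
| Cover | 551.6 | −245 | +10.2 | 60 × 120 mm |
| Spinner | 522 | 278 | −21.3 | disc 99 mm |

I'll grip the cover first.

Call:
{"method": "send_rows", "body": {"rows": [{"hand": 87,"x": 2,"y": 25,"z": 0,"roll": 5},{"hand": 87,"x": 0,"y": 20,"z": -30,"roll": 5},{"hand": 87,"x": 0,"y": 0,"z": -40,"roll": 0},{"hand": 87,"x": 0,"y": 0,"z": -40,"roll": 0},{"hand": 87,"x": 0,"y": 0,"z": -40,"roll": 0},{"hand": 87,"x": 0,"y": 0,"z": -30,"roll": 0},{"hand": 87,"x": 0,"y": 0,"z": -20,"roll": 0},{"hand": 87,"x": 0,"y": 0,"z": -12,"roll": 0},{"hand": 87,"x": 0,"y": 0,"z": 0,"roll": 0},{"hand": 87,"x": 0,"y": 0,"z": 0,"roll": 0}]}}

```text
time: 4.05
position: [0.5527, -0.2434, 0.0814]
tool_rot: [2.017, 2.407, 0.001]
ft_force: [0.5, 0.1, 1.2]
grip_width: 1.0
grip_force: 0.0
```

Call:
{"method": "send_rows", "body": {"rows": [{"hand": 40,"x": 0,"y": 0,"z": 0,"roll": 0},{"hand": 30,"x": 0,"y": 0,"z": 0,"roll": 0},{"hand": 30,"x": 0,"y": 0,"z": 0,"roll": 0},{"hand": 30,"x": 0,"y": 0,"z": 0,"roll": 0},{"hand": 30,"x": 0,"y": 0,"z": 0,"roll": 0},{"hand": 30,"x": 0,"y": 0,"z": 0,"roll": 0},{"hand": 30,"x": 0,"y": 0,"z": 0,"roll": 0}], "force": 25}}

```text
time: 4.75
position: [0.5518, -0.2441, 0.0803]
tool_rot: [2.019, 2.407, -0.0]
ft_force: [-0.7, 0.7, 1.2]
grip_width: 0.511
grip_force: 25.0
```

Call:
{"method": "send_rows", "body": {"rows": [{"hand": 30,"x": 0,"y": 0,"z": 20,"roll": 0},{"hand": 30,"x": 0,"y": 0,"z": 30,"roll": 0},{"hand": 30,"x": 0,"y": 0,"z": 30,"roll": 0},{"hand": 30,"x": -4,"y": 30,"z": 20,"roll": -5},{"hand": 30,"x": -4,"y": 45,"z": 0,"roll": -6},{"hand": 30,"x": -4,"y": 45,"z": 0,"roll": -6},{"hand": 30,"x": -4,"y": 45,"z": 0,"roll": 0},{"hand": 30,"x": -4,"y": 45,"z": 0,"roll": 0},{"hand": 30,"x": 0,"y": 38,"z": 0,"roll": 0},{"hand": 30,"x": 0,"y": 25,"z": 0,"roll": 0}]}}

```text
time: 5.75
position: [0.531, 0.0327, 0.1801]
tool_rot: [-2.348, -2.085, -0.001]
ft_force: [0.9, -0.8, -0.8]
grip_width: 0.512
grip_force: 25.0
```

Call:
{"method": "send_rows", "body": {"rows": [{"hand": 30,"x": 0,"y": 0,"z": 0,"roll": 0},{"hand": 30,"x": 0,"y": 0,"z": -15,"roll": 0},{"hand": 30,"x": 0,"y": 0,"z": 0,"roll": 0},{"hand": 30,"x": 0,"y": 0,"z": 0,"roll": 0},{"hand": 30,"x": 0,"y": 0,"z": 0,"roll": 0}]}}

```text
time: 6.25
position: [0.5321, 0.0282, 0.1657]
tool_rot: [2.354, 2.08, 0.0]
ft_force: [0.3, -0.6, -1.8]
grip_width: 0.511
grip_force: 25.0
```

```bash
python3 snap.py h1; python3 - <<'E'
from meas import *
w,cal,s=load("h1"); cv2.imwrite("pics/v6.png",cv2.resize(w[:300,140:400],(693,600)[:2] if 0 else (520,600)))
t=s["position"]; a=np.radians(-7.1)
# predicted hole (+y) at plate top when held, pin tip
hz=t[2]-.080+.006; d=np.array([-np.sin(a),np.cos(a)])*.045
print("hole px",proj(cal,[[t[0]+d[0],t[1]+d[1],hz]]),"pin px",proj(cal,[[.5311+d[0],.0283+d[1],.064]]))
E
```

```text
6.25 [0.5321 0.0282 0.1657] [2.354 2.08  0.   ] [ 0.28 -0.64 -1.82]
hole px [[258.47138443 156.70414352]] pin px [[256.66330443 147.88670062]]
```

View pics/v6.png

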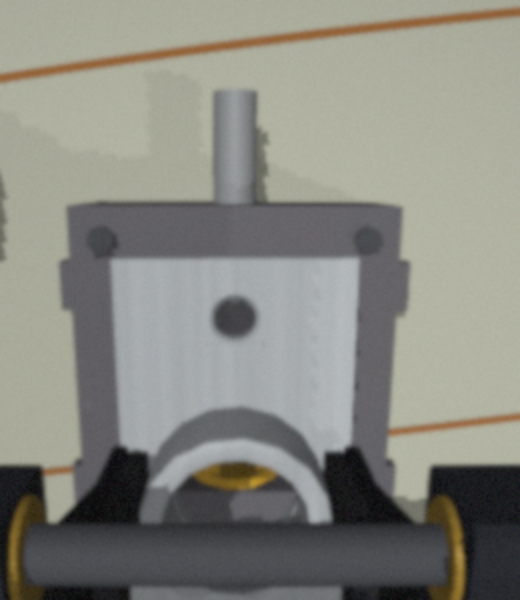

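The held plate is square over the gearbox: plate edges 110 to 360, screws at 102 and 369, both centred on 235. The hole is at px (257.5,158.5), and I'll check the fore-aft offset against the screws.

```bash
python3 - <<'E'
from meas import *
w,cal,s=load("h1")
P=plane(cal,[(191,120.5),(324.5,120)],.05)*1000; m=P.mean(0); a=np.radians(-7.1); y=np.array([-np.sin(a),np.cos(a)])
d=P[1]-P[0];yaw=np.degrees(np.arctan2(d[1],d[0]))
print("gear from screws",m[:2]-59.6*y,"yaw",yaw,np.linalg.norm(d))
H=plane(cal,[(257.5,158.5)],s["position"][2]-.074)[0]*1000
print("cover centre from hole",H[:2]-45*y)
E
```

```text
gear from screws [531.66016737  28.15398807] yaw -6.766138700075725 79.90119370974351
cover centre from hole [531.4893105   27.38371006]
```

Within 1 mm. I'll shift +1 mm in y and lower.

Call:
{"method": "send_rows", "body": {"rows": [{"hand": 30,"x": 0,"y": 1,"z": 0,"roll": 0},{"hand": 30,"x": 0,"y": 0,"z": -8,"roll": 0},{"hand": 30,"x": 0,"y": 0,"z": -6,"roll": 0},{"hand": 30,"x": 0,"y": 0,"z": -5,"roll": 0},{"hand": 30,"x": 0,"y": 0,"z": -5,"roll": 0},{"hand": 30,"x": 0,"y": 0,"z": -4,"roll": 0},{"hand": 30,"x": 0,"y": 0,"z": -4,"roll": 0},{"hand": 30,"x": 0,"y": 0,"z": 0,"roll": 0},{"hand": 30,"x": 0,"y": 0,"z": 0,"roll": 0}]}}

```text
time: 7.2
position: [0.5319, 0.03, 0.1333]
tool_rot: [2.353, 2.082, 0.0]
ft_force: [0.5, -0.5, -1.9]
grip_width: 0.513
grip_force: 25.0
```

Call:
{"method": "send_rows", "body": {"rows": [{"hand": 30,"x": 0,"y": 0,"z": -2,"roll": 0},{"hand": 30,"x": 0,"y": 0,"z": -1,"roll": 0},{"hand": 30,"x": 0,"y": 0,"z": -1,"roll": 0},{"hand": 30,"x": 0,"y": 0,"z": 0,"roll": 0},{"hand": 30,"x": 0,"y": 0,"z": 0,"roll": 0}]}}

```text
time: 7.7
position: [0.5319, 0.03, 0.1302]
tool_rot: [2.353, 2.081, 0.0]
ft_force: [-2.7, -0.6, 5.6]
grip_width: 0.515
grip_force: 25.0
```

Contact at exactly the flush height (130 mm), with about 7 N. Now release, back off and check.

Call:
{"method": "send_rows", "body": {"rows": [{"hand": 70,"x": 0,"y": 0,"z": 0,"roll": 0},{"hand": 87,"x": 0,"y": 0,"z": 0,"roll": 0},{"hand": 87,"x": 0,"y": 0,"z": 0,"roll": 0},{"hand": 87,"x": 0,"y": 0,"z": 0,"roll": 0},{"hand": 87,"x": 0,"y": 0,"z": 20,"roll": 0},{"hand": 87,"x": 0,"y": 0,"z": 40,"roll": 0},{"hand": 87,"x": 3,"y": -20,"z": 40,"roll": 7},{"hand": 87,"x": 5,"y": -28,"z": 50,"roll": 0},{"hand": 87,"x": 0,"y": 0,"z": 11,"roll": 0},{"hand": 87,"x": 0,"y": 0,"z": 0,"roll": 0}]}}

```text
time: 8.7
position: [0.5403, -0.0148, 0.286]
tool_rot: [2.221, 2.217, 0.006]
ft_force: [0.1, -0.1, -1.1]
grip_width: 0.999
grip_force: 0.0
```

```bash
python3 snap.py g2; python3 - <<'E'
from meas import *
w,cal,s=load("g2"); cv2.imwrite("pics/v7.png",cv2.resize(w[20:220,150:350],(600,600),interpolation=cv2.INTER_CUBIC))
a=np.radians(-7.1); y=np.array([-np.sin(a),np.cos(a)])
for n,z,k in(("pintip",.064,45),("pintip",.064,-45),("collar",.08,0),("drive",.05,0)): 
  p=proj(cal,[[*(np.array([.5311,.0288])+k/1000*y),z]])[0]; print(n,((p-[150,20])*3).round(0))
E
```

```text
8.7 [ 0.5403 -0.0148  0.286 ] [2.221 2.217 0.006] [ 0.1  -0.06 -1.11]
pintip [308. 173.]
pintip [274. 469.]
collar [289. 332.]
drive [291. 321.]
```

View pics/v7.png

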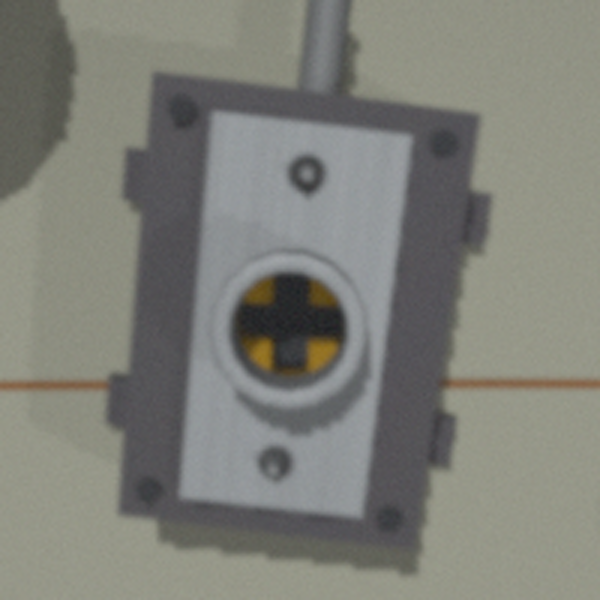

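Both pins show through their holes, at (307,175) and (275,464). The plate is parallel to the gearbox and flat, with the slots visible through the bore. On to the spinner.

Call:
{"method": "send_rows", "body": {"rows": [{"hand": 87,"x": -3,"y": 49,"z": 0,"roll": -5},{"hand": 87,"x": -3,"y": 49,"z": 0,"roll": -5},{"hand": 87,"x": -3,"y": 49,"z": 0,"roll": -6},{"hand": 87,"x": -3,"y": 49,"z": 0,"roll": -6},{"hand": 87,"x": -3,"y": 49,"z": 0,"roll": 0},{"hand": 87,"x": -3,"y": 32,"z": 0,"roll": 0},{"hand": 87,"x": 0,"y": 20,"z": -20,"roll": 0},{"hand": 87,"x": 0,"y": 0,"z": -30,"roll": 0},{"hand": 87,"x": 0,"y": 0,"z": -30,"roll": 0},{"hand": 87,"x": 0,"y": 0,"z": 0,"roll": 0}]}}

```text
time: 9.75
position: [0.5167, 0.2818, 0.1965]
tool_rot: [-2.601, -1.759, 0.021]
ft_force: [-0.4, 0.4, 0.2]
grip_width: 0.999
grip_force: 0.0
```

Call:
{"method": "send_rows", "body": {"rows": [{"hand": 87,"x": 0,"y": 0,"z": -25,"roll": 0},{"hand": 87,"x": 0,"y": 0,"z": -25,"roll": 0},{"hand": 87,"x": 0,"y": 0,"z": -15,"roll": 0},{"hand": 87,"x": 0,"y": 0,"z": 0,"roll": 0},{"hand": 87,"x": 0,"y": 0,"z": 0,"roll": 0},{"hand": 87,"x": 0,"y": 0,"z": 0,"roll": 0}]}}

```text
time: 10.35
position: [0.5219, 0.2832, 0.1403]
tool_rot: [2.604, 1.757, 0.004]
ft_force: [0.5, 1.1, 0.7]
grip_width: 1.0
grip_force: 0.0
```

Call:
{"method": "send_rows", "body": {"rows": [{"hand": 40,"x": 0,"y": 0,"z": 0,"roll": 0},{"hand": 25,"x": 0,"y": 0,"z": 0,"roll": 0},{"hand": 10,"x": 0,"y": 0,"z": 0,"roll": 0},{"hand": 10,"x": 0,"y": 0,"z": 0,"roll": 0},{"hand": 10,"x": 0,"y": 0,"z": 0,"roll": 0},{"hand": 10,"x": 0,"y": 0,"z": 0,"roll": 0},{"hand": 10,"x": 0,"y": 0,"z": 0,"roll": 0},{"hand": 10,"x": 0,"y": 0,"z": 0,"roll": 0},{"hand": 10,"x": 0,"y": 0,"z": 0,"roll": 0}], "force": 40}}

```text
time: 11.25
position: [0.5213, 0.2825, 0.1387]
tool_rot: [2.604, 1.756, 0.0]
ft_force: [0.4, -0.2, -0.1]
grip_width: 0.295
grip_force: 40.0
```

Gripped (25.7 mm, matching the 26 mm knob). The TCP is about 4 mm off along the pads, which I'll compensate for. Lift and carry.

Call:
{"method": "send_rows", "body": {"rows": [{"hand": 10,"x": 0,"y": 0,"z": 15,"roll": 0},{"hand": 10,"x": 0,"y": 0,"z": 30,"roll": 0},{"hand": 10,"x": 0,"y": 0,"z": 35,"roll": 0},{"hand": 10,"x": 0,"y": 0,"z": 35,"roll": 0},{"hand": 10,"x": 0,"y": -20,"z": 15,"roll": 0},{"hand": 10,"x": 3,"y": -40,"z": 0,"roll": 5},{"hand": 10,"x": 3,"y": -40,"z": 0,"roll": 5},{"hand": 10,"x": 3,"y": -40,"z": 0,"roll": 5},{"hand": 10,"x": 1,"y": -40,"z": 0,"roll": 5},{"hand": 10,"x": 0,"y": -40,"z": 0,"roll": 0}]}}

```text
time: 12.25
position: [0.531, 0.0611, 0.2699]
tool_rot: [2.257, 2.184, 0.002]
ft_force: [0.9, -0.2, -0.4]
grip_width: 0.293
grip_force: 40.0
```

Call:
{"method": "send_rows", "body": {"rows": [{"hand": 10,"x": 0,"y": -20,"z": 0,"roll": 0},{"hand": 10,"x": 0,"y": -10,"z": 0,"roll": 0},{"hand": 10,"x": 0,"y": 0,"z": 0,"roll": 0},{"hand": 10,"x": 0,"y": 0,"z": 0,"roll": 0},{"hand": 10,"x": 0,"y": 0,"z": 0,"roll": 0}]}}

```text
time: 12.75
position: [0.5311, 0.0348, 0.2688]
tool_rot: [-2.256, -2.186, -0.001]
ft_force: [-0.4, 0.1, -0.9]
grip_width: 0.297
grip_force: 40.0
```

```bash
python3 snap.py h2; python3 - <<'E'
from meas import *
w,cal,s=load("h2"); cv2.imwrite("pics/v8.png",w)
h=cv2.cvtColor(w,cv2.COLOR_BGR2HSV); om=(h[...,0]<18)&(h[...,1]>150)&(h[...,2]>60)
c=big(om).reshape(-1,2); t=s["position"]; P=plane(cal,c,t[2]-.1327+.056)*1000
# upper visible arc only: fit circle of r=50
from scipy.optimize import least_squares
for lim in(10,25):
  Q=P[P[:,1]>t[1]*1000+lim]; x=Q[:,0];Q=Q[:,:2]
  f=least_squares(lambda q:np.hypot(*(Q-q[:2]).T)-q[2],[t[0]*1e3,t[1]*1e3,50],loss="soft_l1")
  print("disc centre",f.x,"rms",f.cost,len(Q))
for n in("scene","side"): cv2.imwrite(f"pics/h2_{n}.png",get_image(n))
E
```

```text
12.75 [0.5311 0.0348 0.2688] [-2.256e+00 -2.186e+00 -1.000e-03] [-0.35  0.13 -0.89]
disc centre [530.67735337  32.30627265  48.84064729] rms 4.265605434649137 216
disc centre [530.66955429  32.48608069  48.67828862] rms 3.121323586247462 163
```

View pics/v8.png

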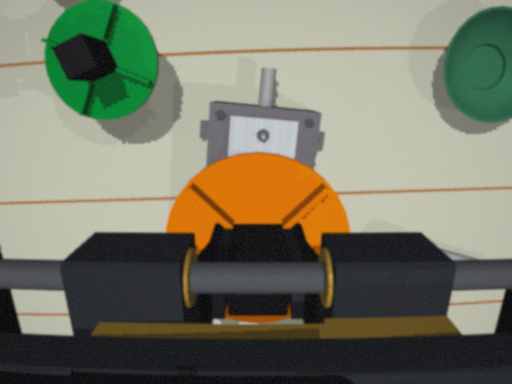

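The held disc is centred at about (530.7,32), the fins at (212,203) and (305,203) are symmetric, and the tool yaw matches the slots at −1.8°. Shift y by −3 mm and lower through the collar.

Call:
{"method": "send_rows", "body": {"rows": [{"hand": 10,"x": 0,"y": -3,"z": 0,"roll": 0},{"hand": 10,"x": 0,"y": 0,"z": -20,"roll": 0},{"hand": 10,"x": 0,"y": 0,"z": -20,"roll": 0},{"hand": 10,"x": 0,"y": 0,"z": -10,"roll": 0},{"hand": 10,"x": 0,"y": 0,"z": -8,"roll": 0},{"hand": 10,"x": 0,"y": 0,"z": -8,"roll": 0},{"hand": 10,"x": 0,"y": 0,"z": -8,"roll": 0},{"hand": 10,"x": 0,"y": 0,"z": -5,"roll": 0},{"hand": 10,"x": 0,"y": 0,"z": 0,"roll": 0},{"hand": 10,"x": 0,"y": 0,"z": 0,"roll": 0}]}}

```text
time: 13.9
position: [0.5313, 0.0296, 0.19]
tool_rot: [2.26, 2.182, 0.001]
ft_force: [0.4, 0.2, -0.3]
grip_width: 0.293
grip_force: 40.0
```

Call:
{"method": "send_rows", "body": {"rows": [{"hand": 10,"x": 0,"y": 0,"z": -3,"roll": 0},{"hand": 10,"x": 0,"y": 0,"z": -3,"roll": 0},{"hand": 10,"x": 0,"y": 0,"z": -3,"roll": 0},{"hand": 10,"x": 0,"y": 0,"z": -3,"roll": 0},{"hand": 10,"x": 0,"y": 0,"z": 0,"roll": 0},{"hand": 10,"x": 0,"y": 0,"z": 0,"roll": 0}]}}

```text
time: 14.5
position: [0.5311, 0.0297, 0.1776]
tool_rot: [-2.26, -2.182, 0.0]
ft_force: [0.2, 0.1, -1.4]
grip_width: 0.291
grip_force: 40.0
```

It has entered the slots with no force. Keep pushing down onto the spring.

Call:
{"method": "send_rows", "body": {"rows": [{"hand": 10,"x": 0,"y": 1,"z": -3,"roll": 0},{"hand": 10,"x": 0,"y": 0,"z": -3,"roll": 0},{"hand": 10,"x": 0,"y": 0,"z": -3,"roll": 0},{"hand": 10,"x": 0,"y": 0,"z": -2,"roll": 0},{"hand": 10,"x": 0,"y": 0,"z": -2,"roll": 0},{"hand": 10,"x": 0,"y": 0,"z": -2,"roll": 0},{"hand": 10,"x": 0,"y": 0,"z": 0,"roll": 0},{"hand": 10,"x": 0,"y": 0,"z": 0,"roll": 0}], "force": 50}}

```text
time: 15.3
position: [0.5312, 0.0306, 0.1633]
tool_rot: [2.26, 2.182, 0.0]
ft_force: [-1.7, 0.3, 5.9]
grip_width: 0.295
grip_force: 50.0
```

Call:
{"method": "send_rows", "body": {"rows": [{"hand": 10,"x": 0,"y": 0,"z": -1,"roll": 0},{"hand": 10,"x": 0,"y": 0,"z": -1,"roll": 0},{"hand": 10,"x": 0,"y": 0,"z": 0,"roll": 0},{"hand": 10,"x": 0,"y": 0,"z": 0,"roll": 0}]}}

```text
time: 15.7
position: [0.5313, 0.0307, 0.1616]
tool_rot: [2.26, 2.182, 0.0]
ft_force: [-2.3, 0.3, 6.6]
grip_width: 0.295
grip_force: 50.0
```

Call:
{"method": "send_rows", "body": {"rows": [{"hand": 10,"x": 0,"y": 0,"z": -1,"roll": 0},{"hand": 10,"x": 0,"y": 0,"z": -1,"roll": 0},{"hand": 10,"x": 0,"y": 0,"z": 0,"roll": 0},{"hand": 10,"x": 0,"y": 0,"z": 0,"roll": 0}]}}

```text
time: 16.1
position: [0.5313, 0.0307, 0.1606]
tool_rot: [2.26, 2.182, 0.0]
ft_force: [-4.7, -0.6, 12.6]
grip_width: 0.29
grip_force: 50.0
```

```bash
python3 -c "
from bench import get_state
s=get_state();print(s['ft_force'],s['torque'],s['position'])"
```

```text
[-4.68750121 -0.58386437 12.58381473] [-0.10802339  1.42098673  0.01912294] [0.53126493 0.0306694  0.16064793]
```

The force is now above the spring's 9.6 N and the motion has stopped at 160.6 mm, against an expected home of 160.7. A bit more push, then a visual check.

Call:
{"method": "send_rows", "body": {"rows": [{"hand": 10,"x": 0,"y": 0,"z": -1,"roll": 0},{"hand": 10,"x": 0,"y": 0,"z": 0,"roll": 0},{"hand": 10,"x": 0,"y": 0,"z": 0,"roll": 0},{"hand": 10,"x": 0,"y": 0,"z": 0,"roll": 0}]}}

```text
time: 16.5
position: [0.5313, 0.0306, 0.1606]
tool_rot: [2.26, 2.182, 0.0]
ft_force: [-7.3, -0.4, 19.1]
grip_width: 0.294
grip_force: 50.0
```

```bash
python3 - <<'E'
from h import *
a=get_image("side");b=get_image("scene")
ca,cb=get_calibration("side"),get_calibration("scene")
out=[]
for im,c in((a,ca),(b,cb)):
    u,v=proj(c,[[.531,.029,.08]])[0].astype(int); out.append(cv2.resize(im[v-50:v+50,u-60:u+60],(400,333),interpolation=cv2.INTER_CUBIC))
cv2.imwrite("pics/v9.png",np.hstack(out)); s=get_state();print(s["ft_force"],s["position"])
E
```

```text
[-8.4928879   0.43406452 18.2592333 ] [0.53127071 0.03066242 0.160614  ]
```

View pics/v9.png

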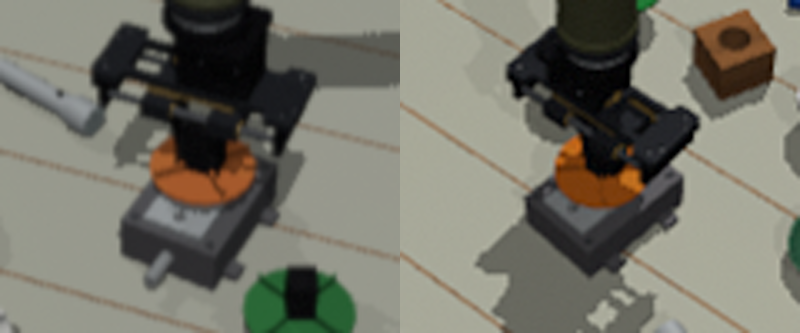

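The disc sits down on the collar, at (203,175) in the left crop and (600,175) in the right. The cover is flat on the gearbox, the stand is empty, and the stop is hard with 18 to 19 N of push. Handing in.

```bash
python3 -c "
from bench import *
print(close_job())"
```

```text
the job is handed in; nothing more can be done
None
```

The job is handed in: the cover lies flush on the gearbox pins, and the orange spinner is meshed with the drive and still held down on the collar with about 18 N, at about 16.5 s of the 54 s allowed; the dish, flashlight, ice scraper and shoehorn were left alone.

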